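# Slide the locked reed-plate carriage to its end stop

## Robot

A 6-joint arm with a two-finger parallel gripper is mounted at the origin on the work surface. World frame = base frame: x ahead of the robot, y to its left, z up, the work surface at z = 0. Lengths are in m, angles in degrees, forces in N, time in s.
With the tool pointing down it reaches from about 0.4 to 0.825 m from the base axis. Payload 7 kg.
Tool frame: the origin (TCP) lies midway between the tips of the shut fingers; the grasp point (between the pads) lies 19 mm behind it; z points along the fingers, y is the line along which they close (so a half turn about z gives the same grasp; the last joint's range is limited). The gripper opens to 88 mm and grips with 3 to 60 N. Pads are 19 mm wide; open, the fingers measure 130 mm over their backs; the gripper's body (78 mm by 193 mm) begins 47 mm behind the grasp point.
Start: joints at [79.647, 20.546, 0.682, 0, -70.136, -16.507], TCP at [0.305, 0.602, 0.227] pointing down, gripper open.
Joint ranges: [-176.03, 176.03], [-82.01, 121.73], [-58.28, 71.71], [-173.87, 95.51], [-174.79, -0.11], [-173.66, 173.66]. Speed limits (degrees/s): [136.94, 136.94, 172.46, 180, 180, 180].

## Interface

Orientations are given as [roll, pitch, yaw] about the fixed x, y, z axes, in that order (R = Rz(yaw) Ry(pitch) Rx(roll)).
In Python, from plant import r, eyes, workorder gives the robot as it stands.
- The arm moves only by the tool step_arm, never from a script. Its argument "plan" is a list of rows, each a list of 5 numbers: the shift along the tool's x, y, z each as a share of 25 cm, from -1 to 1, then the turn about the tool's z as a share of 60 degrees, from -1 to 1, then the finger opening in mm, from 0 to 87.6. In form: [[x, y, z, turn, jaw], ...]. A call has 1 to 12 rows; each row is the pose to reach, as a shift and turn from the pose commanded when the call began, along the tool's axes at that moment; what a row does not reach only later rows make up. A row lasts 1/12 s, in which the tool goes at most 41.7 mm and 7.16 degrees, less where a joint would pass 70% of its speed; a pose out of reach is approached as far as the arm can. A call with a number of a shift or a turn outside -1 to 1 is refused whole. A call with a gripper value outside its range is refused whole. The fingers move at their own pace and stop on an object; "newtons" is the grip in N (left out, the last holds). Time passes only in rows, so rows that repeat a pose let the fingers close. It gives the time, the measured TCP pose, the force, the opening and the grip force at its end, in the units of the state.
- r.get_state(): the state, without advancing time (a new reading comes with each control period).
- eyes.capture(name): name is "scene" or "top" or "wrist"; returns the picture (384x512x3 uint8, red, green, blue); there is no depth.
- eyes.camera_model(name): a dict with "fov_y" (degrees; the focal length in pixels is half the picture's height over the tangent of half this angle, whatever the lens; pixels are square), "cx", "cy" (the principal point, pixels), "k1" (the pictures are not rectified: a ray, as slopes to the right and down, at radius r is drawn at 1 + k1 r^2 times it, then the intrinsics apply), "world_to_cam" (4x4, takes a point from world to camera coordinates); the wrist camera has in their place "hand_eye" (4x4, takes a point from camera to tool coordinates, whose origin is the TCP and whose axes are the flange's). Camera axes: x right, y up, looking along -z (the intrinsics and any distortion apply to the point x, -y, -z); pixel columns grow to the right and rows downward; lengths in m; the calibration is good to about 2 mm. A picture is of the moment at which its call begins: read the wrist's pose just before it. camera_model takes no time and is no camera call.
- workorder.close_job(): hands the job in; it is judged then, once.
The state is a dict: "time_s": time; "joints": joint angles; "qd": joint speeds; "joint_torque": joint torques, N m; "tcp_pos": TCP position; "eef_rot": TCP orientation; "contact_force": force on the tool from outside, world axes, zero at the start; "moment": the same for the moment, N m; "gripper_width": finger opening in m; "gripper_force": force on a finger pad.
Only numpy, scipy, OpenCV 4.12 (cv2) and the standard library are available. Lean on these libraries where they do the work, as an engineer would, in place of code of your own. Each camera call takes 0.05 s, during which the arm holds its last target. There are 200 camera calls.

## Task

Bring the rack of reed plates to the tuning position: with a fingertip press the lock button on the carriage fully down, keep it down while you push the carriage along its rails all the way to the end stop, then let the button spring back up and move clear. Only press and push: grip and lift nothing, do not touch the brass reed plates, and leave the comb, the file and the bench block where they lie.

Things in the scene. Friction and masses are not known exactly. Their poses are not given: they have to be found in the camera images.
- slide_base: fixed dark steel base of the slide, 350 x 130 x 12 mm, two rails along it. Origin: centre of its underside, on the counter. Its x axis (long side) is the slide direction, towards the end stop; y across, z up. End stop: dark steel block 110 mm wide, top 60 mm above the counter, its face 145 mm from the origin along +x; a small tuning pickup on it reaches 88 mm.
- carriage (a joint): travel of the carriage along the base's +x, m: 0 = back end, where it starts; 0.150 = against the end stop. A steel plate 150 x 110 mm (along x across), top 40 mm above the counter: rear 50 mm is a bare deck with the lock button, front 100 mm carries a maple stand. Unlocked it slides with about 1 N of friction and light damping; locked it only has 1 mm of play.
- lock (a joint): how far the lock button is pressed, in m: 0 = up (carriage locked), 0.005 = fully down. A spring pushes it up with 2.5 N at the top and 5 N fully down. Its pin stands in a toothed rack (10 mm pitch) and clears the teeth once it is 3 mm down, so press before pushing; let go on the way, it drops into the next gap. At the end stop it springs fully up.
- button_top (a point): centre of the lock button's flat top, 49 mm above the counter when up, 44 mm fully down (4 mm above the deck). A dark steel cone, 29 mm across at its foot, 22 mm at the top, on the carriage's centre line, 24 mm behind the stand's rear face (towards the base's -x), 26 mm from the deck's rear edge. It rides with the carriage: its x in the base's frame is carriage - 0.129.
- stand_face (a point): centre of the upright rear face of the maple stand, which looks back (the base's -x) over the deck and button; the face is 110 mm wide, from 40 to 64 mm above the counter (this point 52 mm), and a good place to push. The stand is 100 mm long and rides with the carriage.
- reed_plates (a point): three upright brass reed plates 100 mm long and 2 mm thick, fixed in slots across the stand, 25, 50 and 75 mm ahead of the stand's rear face, from 64 to 79 mm above the counter. This point: centre of the middle plate's visible part. They ride with the carriage and must not be touched.
- comb: loose red plastic harmonica comb, 100 x 27 x 8 mm, lying flat; origin: centre of its underside. Leave alone.
- tuning_file: loose thin file with a wooden handle, 180 mm long, 12 mm thick, lying flat; origin: under its middle, near the handle's end. Leave alone.
- bench_block: loose squat steel bench block, 60 x 60 x 25 mm; origin: centre of its underside. Leave alone.

How it is judged (in metres and radians):
On the way, in this order (a step that is already met when the one before it is completed fails the run):
1. the lock button is pressed down while the carriage is still at its starting place (value of joint lock above 0.004 m and distance of reed_plates from where it was at the start of the episode below 0.01 m), for 0.05 s.
2. the carriage is at the end stop with the button still held down (value of joint carriage above 0.147 m and value of joint lock above 0.002 m), for 0.1 s.
At the end, for the whole second after the job is handed in: the carriage rests within 3 mm of the end stop and the lock button is up again (within 1 mm) (value of joint carriage above 0.147 m and value of joint lock below 0.001 m and velocity of joint carriage between -0.005 and 0.005 m/s); the robot touches nothing.
It fails at once if the button comes up (pressed less than 1.5 mm) while the carriage is on its way, more than 10 mm from its start and more than 10 mm short of the stop (distance of reed_plates from where it was at the start of the episode above 0.01 m and value of joint carriage below 0.14 m and value of joint lock below 0.0015 m).
It fails at once if the reed plates are touched (contact force between any of the fingers, the arm and carriage_c2 above 0.5 N or contact force between any of the fingers, the arm and carriage_c3 above 0.5 N or contact force between any of the fingers, the arm and carriage_c4 above 0.5 N).
It fails at once if the comb, the file or the bench block is moved more than 10 mm or lifted (distance of any of comb, tuning_file, bench_block from where it was at the start of the episode above 0.01 m).
It also fails if it takes over 38 s, if anything falls off the work surface, if the arm or the gripper's body presses on something with over 40 N, if the wrist force passes 120 N, or if a joint passes its speed limit or range.

## Working session

There is one attempt and no reset: what is moved stays moved. The work goes in short steps, Python scripts to look and compute and a tool call to move; the robot and the scene stay as the last step left them, time stands still between calls to the robot, and variables do not carry over. Pictures are saved under pics/ and viewed, at most 10 in all, crops included, and the job is handed in when it is done.

Besides the shell and the picture viewer there is one more tool, called as name(argument=value, ...), one argument or row to a line, values as JSON. step_arm: Moves the arm, as the interface text tells. Its arguments: {"type":"object","properties":{"plan":{"type":"array"},"newtons":{"type":"number"}},"required":["plan"]}

```bash
mkdir -p pics; ls; python3 - <<'E'
from plant import r, eyes, workorder
import cv2
s=r.get_state();print(s)
for n in("scene","top"):
    cv2.imwrite(f"pics/{n}0.png",eyes.capture(n)[:,:,::-1]); print(n,eyes.camera_model(n))
print(eyes.camera_model("wrist"))
E
```

```text
pics
{'time_s': 0.0, 'joints': array([ 7.96466923e+01,  2.05903367e+01,  6.34051495e-01, -2.01877748e-02,
       -7.01365296e+01, -1.65072677e+01]), 'qd': array([-0.06658672,  0.09290008,  0.05098268,  0.00772853,  0.06364333,
        0.03811444]), 'joint_torque': array([ 6.50367638e-04, -5.82714164e+01,  2.93042511e+01,  6.99714705e+00,
        6.67290558e-03, -1.60158006e-04]), 'tcp_pos': array([0.30477722, 0.60172314, 0.22563699]), 'eef_rot': array([ 1.79905618e+02, -8.17896577e-03, -2.68674434e+01]), 'contact_force': array([-0.34118835,  0.37389281, -0.59132653]), 'moment': array([-0.04549097, -0.01768387, -0.01445407]), 'gripper_force': 0.0, 'gripper_width': 0.08746801281949186}
scene {'fov_y': 47.30507281562547, 'cx': 247.4193286881266, 'cy': 181.84557473012885, 'k1': -0.16075607947213938, 'world_to_cam': array([[ 0.05023358,  0.99851121,  0.02125937, -0.13119397],
       [-0.57535905,  0.01153318,  0.81781963,  0.26176327],
       [ 0.81635688, -0.05331378,  0.57508181, -1.21273702],
       [ 0.        ,  0.        ,  0.        ,  1.        ]])}
top {'fov_y': 53.1210292318142, 'cx': 255.3429024639794, 'cy': 194.72937954263165, 'k1': -0.0441386037381003, 'world_to_cam': array([[ 0.01038557, -0.99978782,  0.01778922,  0.09439904],
       [ 0.99648059,  0.01182777,  0.08298521, -0.59071776],
       [-0.08317801,  0.01686476,  0.99639199, -0.73215744],
       [ 0.        ,  0.        ,  0.        ,  1.        ]])}
{'fov_y': 65.94031425852957, 'cx': 257.87003984743103, 'cy': 187.12046987793408, 'k1': -0.007983117483219901, 'hand_eye': array([[-7.20067742e-04,  9.50712081e-01,  3.10074217e-01,
         8.53900812e-02],
       [ 9.99999622e-01,  8.35734007e-04, -2.40184263e-04,
         4.25755755e-04],
       [-4.87485648e-04,  3.10073927e-01, -9.50712324e-01,
        -1.57453258e-01],
       [ 0.00000000e+00,  0.00000000e+00,  0.00000000e+00,
         1.00000000e+00]])}
```

View pics/top0.png

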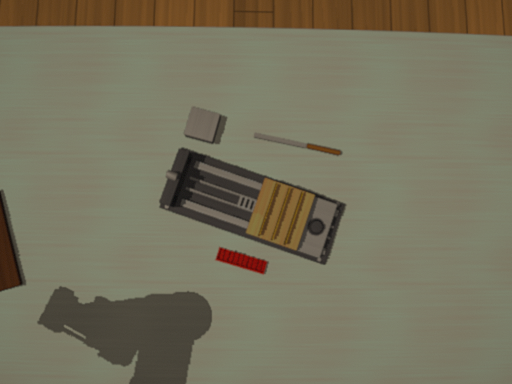

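View pics/scene0.png

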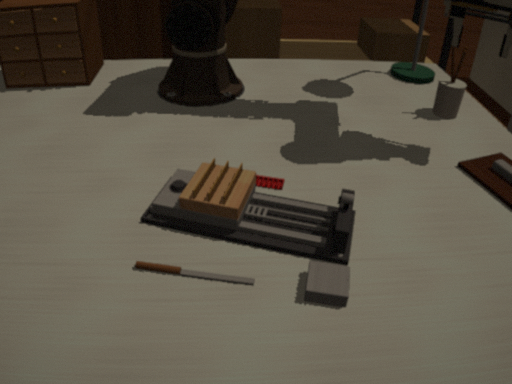

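The top view shows the slide at about (165–345, 150–262). The button is near (317,227), the end stop is on the left near (177,180), and the comb, file and block are clear of it. I'll enlarge the slide area.

```bash
python3 - <<'E'
import cv2
a=cv2.imread("pics/top0.png")[140:270,155:355]
cv2.imwrite("pics/topc.png",cv2.convertScaleAbs(cv2.resize(a,None,fx=4,fy=4,interpolation=cv2.INTER_CUBIC),alpha=1.6))
E
```

```text
(no output)
```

View pics/topc.png

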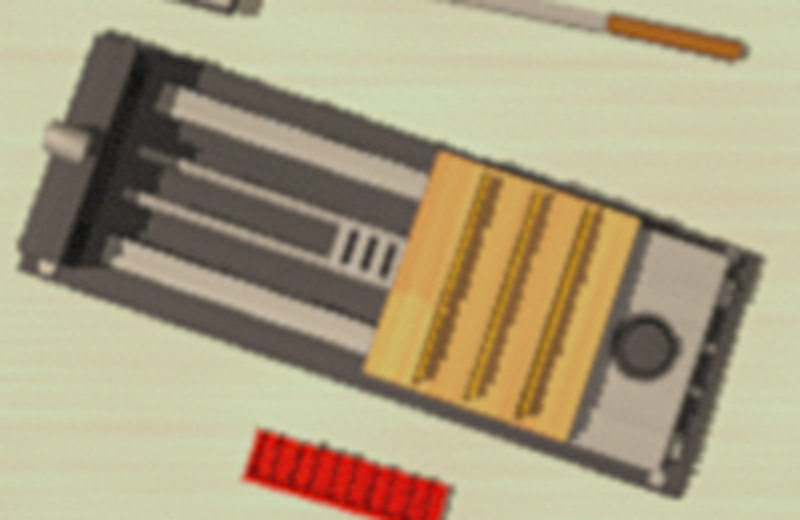

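The crop shows the button top at (645,347), the stand top corners at (640,217), (570,441), (365,375) and (437,152), and the base's rear corners at (763,258) and (682,497). I'll fit the base pose to these.

```bash
cat >h.py <<'E'
import numpy as np, cv2
from plant import r, eyes, workorder
from scipy.optimize import least_squares
from scipy.spatial.transform import Rotation as R
def proj(m,P,W=None):
    W=m["world_to_cam"] if W is None else W
    c=np.c_[P,np.ones(len(P))]@W.T
    s=np.c_[c[:,0],-c[:,1]]/-c[:,2:3]
    s=s*(1+m["k1"]*(s**2).sum(1,keepdims=True))
    return s*192/np.tan(np.radians(m["fov_y"]/2))+[m["cx"],m["cy"]]
def toW(p,L):
    c,s=np.cos(p[2]),np.sin(p[2]); L=np.array(L)
    return np.c_[p[0]+c*L[:,0]-s*L[:,1],p[1]+s*L[:,0]+c*L[:,1],L[:,2]]
def wristW(m,s):
    T=np.eye(4);T[:3,:3]=R.from_euler('xyz',s["eef_rot"],degrees=True).as_matrix();T[:3,3]=s["tcp_pos"]
    return np.linalg.inv(T@m["hand_eye"])
E
python3 - <<'E'
from h import *
m=eyes.camera_model("top")
L=[(-.129,0,.049),(-.105,-.055,.064),(-.105,.055,.064),(-.005,.055,.064),(-.005,-.055,.064),(-.175,-.065,.012),(-.175,.065,.012)]
uv=np.array([(645,347),(640,217),(570,441),(365,375),(437,152),(763,258),(682,497)])
uv=(uv+.5)/4-.5+[155,140]
f=lambda p:(proj(m,toW(p,L))-uv).ravel()
q=least_squares(f,[.55,.1,1.2],loss='soft_l1');p=q.x
print(p,np.degrees(p[2]));print(f(p).reshape(-1,2).round(1))
print(toW(p,L[:1]),toW(p,[(.021,0,.049)]),r.get_state()["time_s"])
E
```

```text
[0.56845323 0.10725146 1.25997123] 72.19103371993532
[[ 0.8 -0.2]
 [ 0.2  0.3]
 [-0.4  0.5]
 [-0.5 -0.1]
 [ 0.2 -0.4]
 [-0.5 -1.5]
 [ 0.3  0.9]]
[[ 0.52899931 -0.01556706  0.049     ]] [[0.57487596 0.12724518 0.049     ]] 0.1
```

step_arm(
  plan=[
    [0.08,0.075,0,0.08,0],
    [0.16,0.15,0,0.16,0],
    [0.24,0.225,0,0.25,0],
    [0.32,0.3,0,0.33,0],
    [0.4,0.375,0,0.42,0],
    [0.48,0.45,0,0.5,0],
    [0.56,0.525,0,0.6,0],
    [0.64,0.6,0,0.7,0],
    [0.72,0.675,0,0.8,0],
    [0.8,0.75,0,0.88,0],
    [0.88,0.83,0,0.95,0],
    [0.96,0.9,0,1,0],
  ],
  newtons=20,
)

```text
time_s: 1.1
tcp_pos: [0.4173, 0.2913, 0.2264]
eef_rot: [180.0, -0.0, -87.1]
contact_force: [-0.3, 0.3, -0.0]
gripper_width: 0.013
gripper_force: 0.0
```

```bash
cat >>h.py <<'E'
def rel(P,yaw):
    "move numbers from measured pose to world point P and yaw (deg)"
    s=r.get_state();M=R.from_euler('xyz',s["eef_rot"],degrees=True).as_matrix()
    d=M.T@(np.array(P)-s["tcp_pos"])
    print(s["time_s"],s["tcp_pos"].round(4),s["eef_rot"].round(2),s["joints"].round(1),s["contact_force"].round(1),s["gripper_width"].round(4))
    print("shares",(d/.25).round(4),"turn",round(-((yaw-s["eef_rot"][2]+180)%360-180)/60,3))
E
python3 -c "
from h import *
rel([.529,-.016,.14],-107.8)"
```

```text
Traceback (most recent call last):
  File "h.py", line 21, in rel
    print(s["time_s"],s["tcp_pos"].round(4),s["eef_rot"].round(2),s["joints"].round(1),s["contact_force"].round(1),s["gripper_width"].round(4))
                                                                                                                   ^^^^^^^^^^^^^^^^^^^^^^^^
AttributeError: 'float' object has no attribute 'round'
```

step_arm(
  plan=[
    [0.1,-0.04,0,0.03,0],
    [0.2,-0.08,0,0.06,0],
    [0.3,-0.12,0,0.1,0],
    [0.4,-0.16,0,0.14,0],
    [0.5,-0.2,0,0.18,0],
    [0.6,-0.24,0,0.22,0],
    [0.7,-0.28,0,0.26,0],
    [0.8,-0.32,0,0.3,0],
    [0.9,-0.36,0,0.34,0],
    [1,-0.39,0,0.345,0],
    [1,-0.39,0,0.345,0],
  ],
)

```text
time_s: 2.02
tcp_pos: [0.5291, 0.0455, 0.226]
eef_rot: [180.0, -0.1, -107.7]
contact_force: [-0.1, -0.2, -0.4]
gripper_width: 0.0001
gripper_force: 0.0
```

```bash
sed -i 's/s\["gripper_width"\].round(4)/s["gripper_width"]/' h.py; python3 -c "
from h import *
rel([.529,-.016,.15],-107.8)"
```

```text
2.0167 [0.5291 0.0455 0.226 ] [ 1.7996e+02 -8.0000e-02 -1.0773e+02] [ 26.1   7.  -17.4   0.  -65.6 -43.9] [-0.1 -0.2 -0.4] 7.533439976713387e-05
shares [ 0.234  -0.075   0.3043] turn 0.001
```

step_arm(
  plan=[
    [0.06,-0.02,0.08,0,0],
    [0.12,-0.04,0.16,0,0],
    [0.18,-0.06,0.24,0,0],
    [0.234,-0.075,0.304,0,0],
    [0.234,-0.075,0.304,0,0],
    [0.234,-0.075,0.304,0,0],
  ],
)

```text
time_s: 2.52
tcp_pos: [0.528, -0.0132, 0.1498]
eef_rot: [179.9, -0.1, -107.6]
contact_force: [-0.1, 0.4, 0.2]
gripper_width: 0.0006
gripper_force: 0.0
```

```bash
python3 - <<'E'
from h import *
s=r.get_state();a=eyes.capture("wrist");m=eyes.camera_model("wrist")
np.savez("w1.npz",W=wristW(m,s))
p=[.56845,.10725,1.25997]
print(s["tcp_pos"],s["eef_rot"],proj(m,toW(p,[(-.129,0,.049),(-.105,-.055,.064),(-.105,.055,.064)]),wristW(m,s)))
cv2.imwrite("pics/w1.png",cv2.convertScaleAbs(cv2.resize(a[:,:,::-1],(800,600)),alpha=1.6))
E
```

```text
[ 0.52800422 -0.01324606  0.14977914] [ 1.79893726e+02 -8.06349297e-02 -1.07629938e+02] [[256.67250652 186.37490636]
 [195.07064953 216.94957483]
 [318.07531123 217.17761533]]
```

View pics/w1.png

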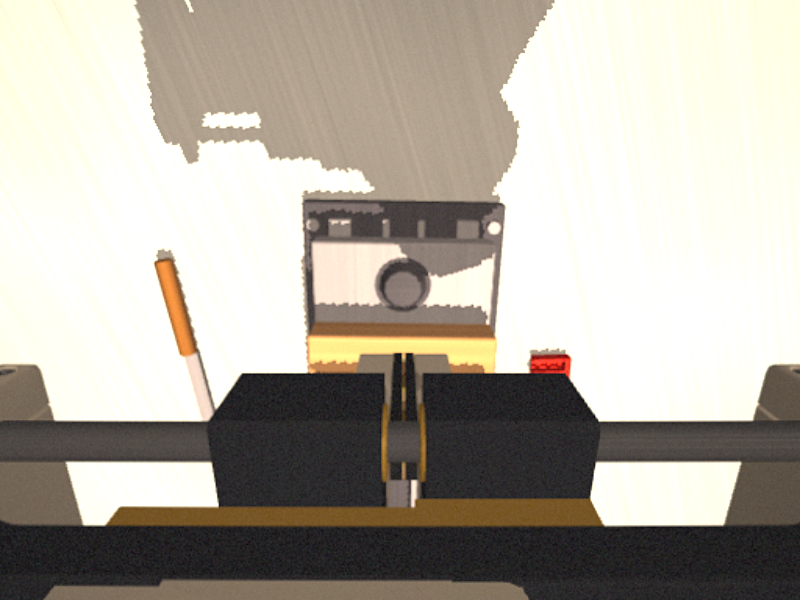

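The wrist view shows the button top at about (404,287), and the stand's rear top corners at (310,337) and (495,338). These are within about 2 mm of the prediction, so I'll refine with them.

```bash
python3 - <<'E'
from h import *
m=eyes.camera_model("wrist");W=np.load("w1.npz")["W"]
L=[(-.129,0,.049),(-.105,-.055,.064),(-.105,.055,.064)]
uv=np.array([(404,287),(310,337),(495,338)])/1.5625
f=lambda p:np.r_[(proj(m,toW(p,L),W)-uv).ravel(),(p-[.56845,.10725,1.25997])/[.002,.002,.01]]
p=least_squares(f,[.568,.107,1.26]).x;print(p,np.degrees(p[2]),f(p).round(1))
y=np.degrees(p[2])-180
# tool centre 13 mm ahead of the button centre
for L in [(-.116,0,.06),(-.116,0,.044),(.034,0,.044)]: print(toW(p,[L]));rel(toW(p,[L])[0],y)
E
```

```text
[0.56734852 0.10618711 1.25629014] 71.98012268094402 [-0.6  1.3 -2.2 -0.3  2.6 -0.3 -0.6 -0.5 -0.4]
[[ 0.53146428 -0.004123    0.06      ]]
2.5667 [ 0.5289 -0.0126  0.1508] [ 1.8000e+02 -2.0000e-02 -1.0758e+02] [ 19.9  10.6 -23.8   0.  -55.7 -37.5] [ 0.4  0.4 -0.3] 0.00042363301221955444
shares [-3.560e-02  3.000e-04  3.631e-01] turn 0.007
[[ 0.53146428 -0.004123    0.044     ]]
2.5667 [ 0.5289 -0.0126  0.1508] [ 1.8000e+02 -2.0000e-02 -1.0758e+02] [ 19.9  10.6 -23.8   0.  -55.7 -37.5] [ 0.4  0.4 -0.3] 0.00042363301221955444
shares [-3.560e-02  3.000e-04  4.271e-01] turn 0.007
[[0.57786631 0.13851939 0.044     ]]
2.5667 [ 0.5289 -0.0126  0.1508] [ 1.8000e+02 -2.0000e-02 -1.0758e+02] [ 19.9  10.6 -23.8   0.  -55.7 -37.5] [ 0.4  0.4 -0.3] 0.00042363301221955444
shares [-0.6356 -0.0043  0.4269] turn 0.007
```

step_arm(
  plan=[
    [-0.004,0,0.1,0.007,0],
    [-0.008,0,0.2,0.007,0],
    [-0.012,0,0.3,0.007,0],
    [-0.016,0,0.36,0.007,0],
    [-0.016,0,0.38,0.007,0],
    [-0.016,0,0.38,0.007,0],
    [-0.016,0,0.38,0.007,0],
    [-0.016,0,0.38,0.007,0],
  ],
)

```text
time_s: 3.23
tcp_pos: [0.5311, -0.0083, 0.0571]
eef_rot: [-179.9, 0.1, -107.9]
contact_force: [-1.3, 0.7, 1.2]
gripper_width: 0.0007
gripper_force: 0.0
```

```bash
python3 - <<'E'
from h import *
p=[.56735,.10619,1.25629]
s=r.get_state();a=eyes.capture("wrist")
rel(toW(p,[(-.121,0,.044)])[0],-108.02)
cv2.imwrite("pics/w2.png",cv2.convertScaleAbs(cv2.resize(a[150:300,160:360,::-1],(800,600)),alpha=1.6))
E
```

```text
3.2833 [ 0.531  -0.0084  0.0571] [-1.7987e+02  8.0000e-02 -1.0795e+02] [ 20.3  17.2 -29.8   0.  -42.9 -38.2] [0.1 0.1 0.2] 0.0003878692985214973
shares [0.0032 0.0037 0.0523] turn 0.001
```

View pics/w2.png

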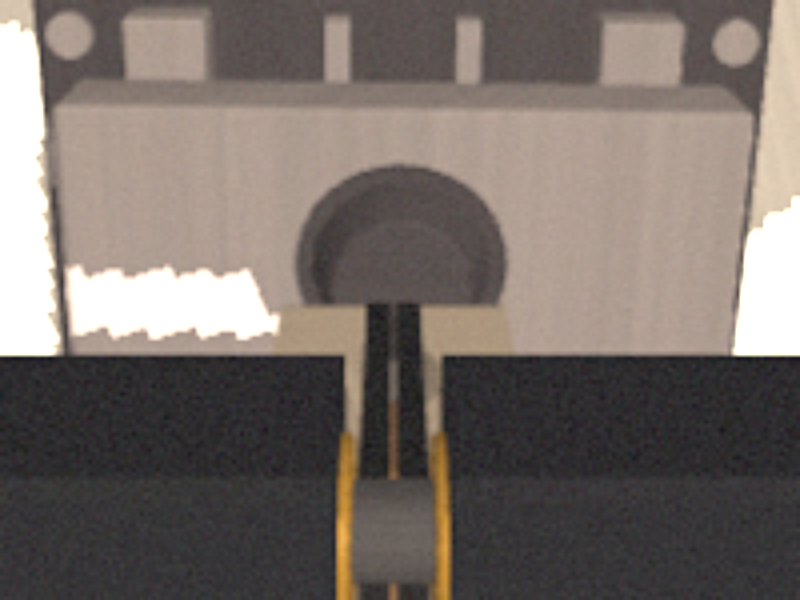

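The tip is centred sideways and covers the front half of the button top, whose rear rim shows at about (400,220). Now I'll press.

step_arm(
  plan=[
    [0,0,0.015,0,0],
    [0,0,0.03,0,0],
    [0,0,0.04,0,0],
    [0,0,0.05,0,0],
    [0,0,0.058,0,0],
    [0,0,0.058,0,0],
    [0,0,0.058,0,0],
  ],
)

```text
time_s: 3.87
tcp_pos: [0.5309, -0.0087, 0.0437]
eef_rot: [-179.9, 0.0, -107.9]
contact_force: [-9.4, 2.5, 30.4]
gripper_width: 0.0002
gripper_force: 15.0
```

step_arm(
  plan=[
    [-0.01,0,0,0,0],
    [-0.03,0,0,0,0],
    [-0.05,0,0,0,0],
    [-0.075,0,0,0,0],
    [-0.1,0,0,0,0],
    [-0.125,0,0,0,0],
    [-0.15,0,0,0,0],
    [-0.175,0,0,0,0],
    [-0.2,0,0,0,0],
    [-0.22,0,0,0,0],
    [-0.23,0,0,0,0],
    [-0.23,0,0,0,0],
  ],
)

```text
time_s: 4.87
tcp_pos: [0.5495, 0.0468, 0.0438]
eef_rot: [-179.8, 0.1, -107.9]
contact_force: [-6.9, 2.2, 27.1]
gripper_width: 0.0012
gripper_force: 13.3
```

```bash
python3 - <<'E'
from h import *
p=[.56735,.10619,1.25629]
a=eyes.capture("wrist")
rel(toW(p,[(.029,0,.0435)])[0],-108.02)
cv2.imwrite("pics/w3.png",cv2.convertScaleAbs(cv2.resize(a[150:300,160:360,::-1],(800,600)),alpha=1.6))
E
```

```text
4.9167 [0.5495 0.0467 0.0439] [-1.7980e+02  1.2000e-01 -1.0788e+02] [ 25.3  19.8 -28.    0.1 -42.  -43.2] [-6.6  2.9 26.5] 0.0005276581891252528
shares [-0.3643  0.0047  0.0022] turn 0.002
```

View pics/w3.png

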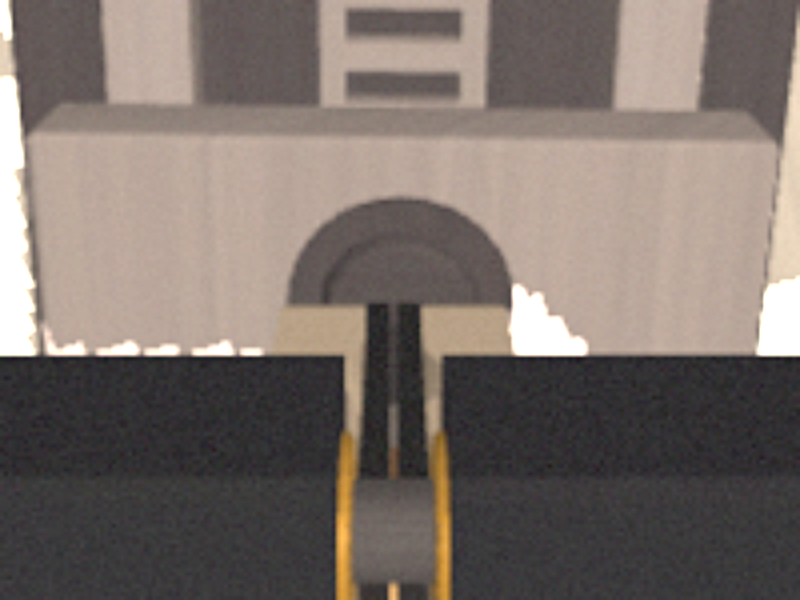

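The carriage is riding with the fingertip: rack teeth now show behind the deck, and the button is still down with the tip on it. I'll carry on to the stop.

step_arm(
  plan=[
    [-0.02,0,0,0,0],
    [-0.05,0,0,0,0],
    [-0.085,0,0,0,0],
    [-0.12,0,0,0,0],
    [-0.155,0,0,0,0],
    [-0.19,0,0,0,0],
    [-0.225,0,0,0,0],
    [-0.26,0,0,0,0],
    [-0.29,0,0,0,0],
    [-0.315,0,0,0,0],
    [-0.335,0,0,0,0],
    [-0.345,0,0,0,0],
  ],
)

```text
time_s: 5.92
tcp_pos: [0.5769, 0.1292, 0.044]
eef_rot: [-179.7, 0.2, -107.9]
contact_force: [-2.5, -0.9, 21.5]
gripper_width: 0.0004
gripper_force: 10.6
```

step_arm(
  plan=[
    [-0.008,0,0,0,0],
    [-0.016,0,0,0,0],
    [-0.024,0,0,0,0],
    [-0.032,0,0,0,0],
    [-0.036,0,0,0,0],
    [-0.036,0,0,0,0],
    [-0.036,0,0,0,0],
  ],
)

```text
time_s: 6.5
tcp_pos: [0.5784, 0.1342, 0.0439]
eef_rot: [-179.8, -0.1, -107.9]
contact_force: [-1.8, -11.3, 23.6]
gripper_width: 0.0004
gripper_force: 11.9
```

```bash
python3 - <<'E'
from h import *
p=[.56735,.10619,1.25629]
a=eyes.capture("wrist");t=eyes.capture("top")
rel(toW(p,[(.029,0,.0435)])[0],-108.02)
A=cv2.resize(a[150:300,160:360,::-1],(400,300));B=cv2.resize(t[140:230,155:275,::-1],(400,300),interpolation=cv2.INTER_CUBIC)
cv2.imwrite("pics/w4.png",cv2.convertScaleAbs(np.hstack([A,B]),alpha=1.6))
E
```

```text
6.6 [0.5784 0.1342 0.0439] [-1.7984e+02 -1.1000e-01 -1.0792e+02] [ 32.   23.1 -22.4   0.3 -44.4 -50.2] [ -0.2 -11.7  23.1] 0.0004683643880545199
shares [0.0041 0.0074 0.0014] turn 0.002
```

View pics/w4.png

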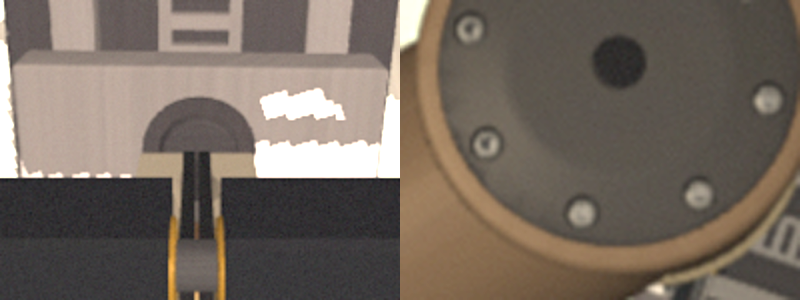

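TCP travel is 150.6 mm with about 11 N opposing, against 1 N of friction, so the carriage is at the stop with the button still down. I'll lift straight up.

step_arm(
  plan=[
    [0,0,-0.01,0,0],
    [0,0,-0.03,0,0],
    [0,0,-0.06,0,0],
    [0,0,-0.1,0,0],
    [0,0,-0.17,0,0],
    [0,0,-0.25,0,0],
    [0,0,-0.33,0,0],
    [0,0,-0.4,0,0],
    [0,0,-0.4,0,0],
    [0,0,-0.4,0,0],
  ],
)

```text
time_s: 7.43
tcp_pos: [0.5774, 0.137, 0.1424]
eef_rot: [-179.9, 0.1, -108.0]
contact_force: [-0.2, 0.3, 0.0]
gripper_width: 0.0004
gripper_force: 0.0
```

```bash
python3 - <<'E'
from h import *
m=eyes.camera_model("wrist");s=r.get_state();a=eyes.capture("wrist")
p=[.56735,.10619,1.25629]
for c in(.14,.15): print(c,(1.5625*proj(m,toW(p,[(c-.129,0,.049),(c-.129,0,.044),(c-.155,0,.04),(c-.105,-.055,.064),(c-.105,.055,.064)]),wristW(m,s))).round())
print(s["tcp_pos"],s["contact_force"],s["time_s"])
cv2.imwrite("pics/w5.png",cv2.convertScaleAbs(cv2.resize(a[:,:,::-1],(800,600)),alpha=1.6))
E
```

```text
0.14 [[404. 262.]
 [404. 259.]
 [405. 212.]
 [303. 311.]
 [506. 311.]]
0.15 [[404. 279.]
 [404. 276.]
 [405. 230.]
 [305. 328.]
 [504. 328.]]
[0.57739627 0.13700573 0.14241494] [-0.2268498   0.33731985  0.02059128] 7.4333
```

View pics/w5.png

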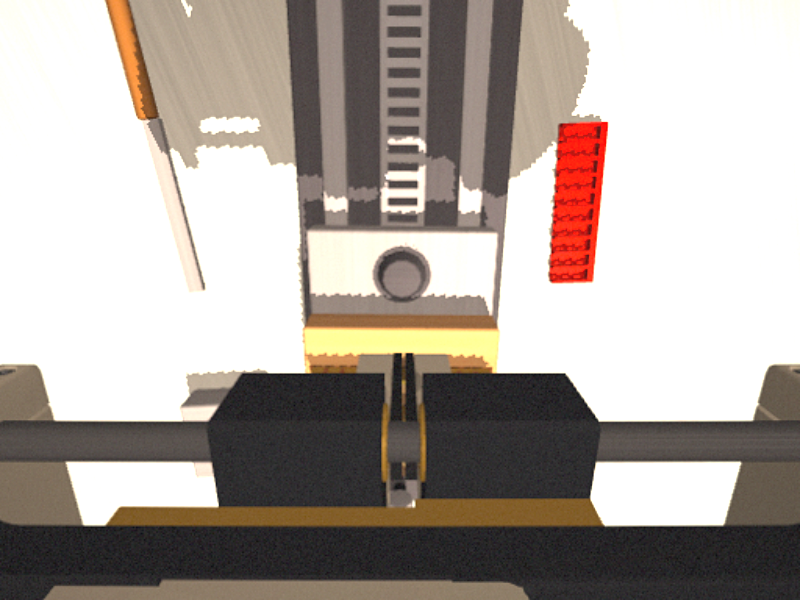

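The deck's rear edge is at row 230 and the stand edge at row 328, both matching a travel of 0.150. The button's shape looks as it did at the start, so it is up, and the arm is clear.

```bash
python3 -c "
from plant import workorder
print(workorder.close_job())"
```

```text
the job is handed in; nothing more can be done
None
```

The carriage is at the end stop (about 0.150 m by the wrist camera), the button looks sprung back up, and the arm is clear; the job was handed in at about 7.5 s, and no verdict came back.

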